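# Start up the skate sharpener

### The arm

A 6-joint arm with a two-finger parallel gripper is mounted at the origin on the work surface. World frame = base frame: x ahead of the robot, y to its left, z up, the work surface at z = 0. Lengths are in m, angles in rad, forces in N, time in s.
With the tool pointing down it reaches from about 0.4 to 0.825 m from the base axis. Payload 7 kg.
Tool frame: the origin (TCP) lies on the centre line of the jaws, within the pads' length; the fingertips stand 19 mm ahead of it and the grasp point (between the pads) is the TCP; z points along the fingers, y is the line along which they close (so a half turn about z gives the same grasp; the last joint's range is limited). The gripper opens to 88 mm and grips with 3 to 60 N. Pads are 19 mm wide; open, the fingers measure 130 mm over their backs; the gripper's body (78 mm by 193 mm) begins 47 mm behind the grasp point.
Start: joints at [1.456, 0.359, 0.012, 0, -1.224, -0.288], TCP at [0.265, 0.621, 0.246] pointing down, gripper open.
Joint ranges: [-3.07, 3.07], [-1.43, 2.12], [-1.02, 1.25], [-3.03, 1.67], [-3.05, -0], [-3.03, 3.03]. Speed limits (rad/s): [2.39, 2.39, 3.01, 3.14, 3.14, 3.14].

### API

Orientations are given as [roll, pitch, yaw] about the fixed x, y, z axes, in that order (R = Rz(yaw) Ry(pitch) Rx(roll)).
In Python, from station import arm, imaging, models gives the robot as it stands.
- The arm moves only by the tool play_rows, never from a script. Its arguments are lists of equal length, an entry for each row: "travel": the shift along the tool's x, y, z in units of 25 mm (1.0 is 25 mm), a list of three; "twist": the turn about the tool's z in units of 0.15 rad (1.0 is 0.15 rad). A call has 1 to 8 rows; each row shifts and turns the commanded pose from where the row before left it, along the tool's axes as they then stand; what a row does not reach is not made up. A row lasts 1/8 s, in which the tool goes at most 62.5 mm and 10.7 degrees, less where a joint would pass 70% of its speed; a pose out of reach is approached as far as the arm can. A call with a number of a shift or a turn outside -1 to 1 is refused whole. A call with a gripper value outside its range is refused whole. "fingers" is the opening, from 0 (shut) to 1 (fully open), set as the call begins (left out, the last holds). The fingers move at their own pace and stop on an object; "newtons" is the grip in N (left out, the last holds). Time passes only in rows, so rows that do not move let the fingers close. It gives the time, the measured TCP pose, the force, the opening and the grip force at its end, in the units of the state.
- arm.get_state(): the state, without advancing time (a new reading comes with each control period).
- imaging.grab_frame(name): name is "side" or "top"; returns a dict with "pixels" (400x640x3 uint8, red, green, blue), "fx", "fy", "cx", "cy" (pixels), "R" (3x3) and "t" (3): a world point X has camera coordinates R X + t. Camera axes: x right, y down, z forward; pixel columns grow to the right and rows downward; lengths in m; the calibration is good to about 2 mm. A picture is of the moment at which its call begins. There is no depth.
- arm.job_done(): hands the job in; it is judged then, once.
Trained networks look in the newest picture that a camera, given by its name, has taken for a name from the list of things; names that differ only in an ending like _2 or _b are one class to them, and where a whole thing is asked for, a point or a joint stands for the part that bears it (a point fixed in the world has none). Each returns a list of dicts, best first, with "confidence" (0 to 1); they miss things now and then, are a little off and sometimes report something else, mostly with a low value. They report only what shows in the picture. A call takes as long as a camera call. They do not tell look-alikes from the thing itself.
- models.boxes_of(name, camera): "extent" ([centre column, centre row, width, height] in pixels, round what is visible of it).
- models.silhouettes(name, camera): "pixels" (400x640 bool, what is visible of it) and "extent" ([centre column, centre row, width, height] in pixels, round what is visible of it).
The state is a dict: "t": time; "q": joint angles; "qd": joint speeds; "joint_efforts": joint torques, N m; "eef_pos": TCP position; "ee_rot": TCP orientation; "force": force on the tool from outside, world axes, zero at the start; "moment": the same for the moment, N m; "width": finger opening in m; "gripper_force": force on a finger pad.
Only numpy, scipy, OpenCV 4.12 (cv2) and the standard library are available. Lean on these libraries where they do the work, as an engineer would, in place of code of your own. Each camera call takes 0.05 s, during which the arm holds its last target. There are 200 camera calls.

### The job

Start up the skate sharpener by pressing with your closed fingertips, in this order: press the raised end of the orange mains rocker right down, push in the blue button on the yellow dust-extractor switch until it stays fully in, and last press the green start button fully down and let it come back up. Do not press the red or the white button, do not pick up or push about the loose yellow switch box, and leave everything else on the bench as it is.

Things in the scene. Friction and masses are not known exactly. Their poses are not given: they have to be found in the camera images.
- rocker (a joint): mains rocker switch: orange V-shaped rocker in a black frame, on the far part of the control box (the row of round buttons is on the near part). 0 = off, 0.4 rad = on (end stop). It stays where it is left; about 2 N at its end moves it. Starts within 0.06 of off, its raised end towards the robot's left (the box's +y).
- rocker_raised (a point): on top of the rocker's raised wing (33 mm long, 30 wide), 24 mm from the pivot line, 7 mm short of its end; moves with it. At off 88 mm above the table, the wing sloping up outwards at 0.4 rad, y axis from pivot to raised end, x along the pivot, z up; at on it has sunk 10 mm and this wing lies level 78 mm above the table, the other wing stands up
- rocker_base: black frame of the rocker, fixed on the control box, 42 x 78 mm, its top 70 mm above the table; carries the rocker, 65 mm long (along y); origin under its centre, 60 mm above the table; the rocker's pivot line, the bottom of its V, is 18 mm above that
- blue (a joint): stay-in blue push button of the extractor switch: 0 = out (off), 0.007 m = pushed fully in (on). It stays where it is left; about 3 N moves it, then it meets its stop.
- blue_top (a point): centre of the top of the blue button (32 mm across), 62 mm above the table when out, 55 mm when in; moves with it; z up
- remote: cordless switch of the dust extractor: loose yellow box 80 x 100 x 40 mm, 0.4 to 0.65 kg, lying on the table beside the control box, blue button in a black collar (top 50 mm above the table) in the middle of its top; origin at the centre of its underside, z up
- green (a joint): START, green spring push button, on a low black collar on the control box; 0 = out, 0.007 m = fully down; starts to move at 1.5 N, fully down takes 5 N, springs back
- green_top (a point): centre of the top of the green button (28 mm across), 83 mm above the table when out; moves with it; z up
- green_base: the black collar that carries the green button, 44 mm across, top 72 mm above the table; origin under its centre
- red (a joint): STOP, red spring push button, on a low yellow collar on the control box; 0 = out, 0.007 m = down; same spring. Not to be pressed
- red_top (a point): centre of the top of the red button (38 mm across), 83 mm above the table
- white (a joint): lamp, white spring push button, on a low black collar on the control box; 0 = out, 0.007 m = down; same spring. Not to be pressed
- white_top (a point): centre of the top of the white button (28 mm across), 83 mm above the table
- panel: the sharpener's control box: red, fixed, 160 (x) x 230 (y) x 60 mm high, grey top plate; origin at the centre of its underside, z up, -x side towards the robot. The green, red and white buttons stand in a row near that side, 68 mm apart, in any order; the rocker lies along y on the far part, anywhere within 55 mm of the middle
- oil: bystander: white plastic oil bottle with red cap, diameter 44, height 110 mm; origin at its underside
- dresser: bystander: brass wheel dresser, turned stem on a foot, diameter 36, height 75 mm; origin at its underside
- stone: bystander: dark grey honing stone 90 x 28 x 16 mm; origin at its underside
- wheel: bystander: spare pink grinding wheel lying flat, diameter 100, 22 mm thick; origin at its underside
- block: bystander: wooden block 70 x 120 x 45 mm; origin at its underside
- runner: bystander: skate runner lying on its side, steel blade in a white plastic holder, 75 x 270 x 22 mm; origin at its underside
- wrench: bystander: steel wrench 160 mm long, lying; origin at its underside
Things that resemble listed ones, but are neither listed nor needed, are in the scene too. Several things look just like the remote: the one meant starts farthest from the robot's base.

How it is judged:
By the outcome, as a careful person would: the job done as asked, in the order asked, and still so for the second after the job is handed in, with the robot touching nothing.
It also fails if it takes over 48 s, if anything falls off the work surface, if the arm or the gripper's body presses on something with over 40 N, if the wrist force passes 120 N, or if a joint passes its speed limit or range.

## Working session

There is one attempt and no reset: what is moved stays moved. The work goes in short steps, Python scripts to look and compute and a tool call to move; the robot and the scene stay as the last step left them, time stands still between calls to the robot, and variables do not carry over. Pictures are saved under pics/ and viewed, at most 10 in all, crops included, and the job is handed in when it is done.

Besides the shell and the picture viewer there is one more tool, called after ">>>" as a command line: name --pt "numbers of a row" for each row, then --argument value for the rest. play_rows: Moves the arm, as the interface text tells. Shifts and turns lie within -1 to 1; 1 stands for 25 mm of shift or 0.15 rad of turn. Its arguments: {"type":"object","properties":{"travel":{"type":"array","items":{"type":"array","items":{"type":"number"}}},"twist":{"type":"array","items":{"type":"number"}},"fingers":{"type":"number"},"newtons":{"type":"number"}},"required":["travel","twist"]}

```bash
mkdir -p pics; cat > h.py <<'E'
import numpy as np, cv2
from station import arm, imaging, models
def back(f,u,v,z):
    R=np.array(f["R"]);t=np.array(f["t"])
    d=R.T@np.array([(u-f["cx"])/f["fx"],(v-f["cy"])/f["fy"],1]);c=-R.T@t
    return c+d*(z-c[2])/d[2]
def save(f,n,box=None,s=1):
    p=f["pixels"][:,:,::-1]
    if box: p=p[box[1]:box[3],box[0]:box[2]]
    cv2.imwrite("pics/"+n,cv2.resize(p,None,fx=s,fy=s,interpolation=cv2.INTER_CUBIC))
E
python3 - <<'E'
from h import *
Z=dict(rocker=.078,rocker_base=.07,blue_top=.062,remote=.04,green_top=.083,red_top=.083,white_top=.083,panel=.06)
fs={}
for c in("top","side"):
    f=fs[c]=imaging.grab_frame(c);save(f,c+"0.png")
    R=np.array(f["R"]);print(c,"cam",-R.T@np.array(f["t"]),f["fx"])
    for n in Z:
        for b in models.boxes_of(n,c)[:4]:
            e=b["extent"];print(c,n,round(b["confidence"],2),np.round(e,0),np.round(back(f,e[0],e[1],Z[n]),3))
print(arm.get_state())
E
```

```text
top cam [0.24100283 0.0283406  1.23763713] 440.1004225241221
top rocker 0.67 [410. 167.  26.  15.] [ 0.539 -0.205  0.078]
top rocker_base 0.85 [410. 169.  26.  22.] [ 0.536 -0.205  0.07 ]
top blue_top 0.59 [255. 164.  12.  12.] [0.55  0.22  0.062]
top blue_top 0.56 [413. 264.  10.  10.] [ 0.282 -0.207  0.062]
top blue_top 0.52 [228. 297.  12.  15.] [0.194 0.278 0.062]
top remote 0.94 [411. 263.  48.  40.] [ 0.284 -0.207  0.04 ]
top remote 0.72 [269. 218.  38.  42.] [0.403 0.18  0.04 ]
top remote 0.71 [256. 165.  44.  33.] [0.553 0.221 0.04 ]
top remote 0.7 [227. 299.  38.  48.] [0.186 0.283 0.04 ]
top green_top 0.4 [422. 197.  13.   8.] [ 0.457 -0.233  0.083]
top red_top 0.73 [449. 201.  14.  11.] [ 0.446 -0.304  0.083]
top white_top 0.67 [411. 102.  32.  31.] [ 0.724 -0.213  0.083]
top white_top 0.44 [399. 192.  14.  11.] [ 0.469 -0.171  0.083]
top panel 0.7 [422. 189.  96.  71.] [ 0.484 -0.239  0.06 ]
side cam [-0.08993942 -0.49944208  0.68609829] 407.6091256798621
side rocker 0.77 [418. 229.  29.  24.] [ 0.534 -0.204  0.078]
side rocker_base 0.71 [418. 233.  41.  34.] [ 0.531 -0.2
[... 641 characters left out ...]
5. 200.  56.  22.] [0.274 0.271 0.06 ]
{'t': 0.9, 'q': array([ 1.45607775e+00,  3.58550838e-01,  1.18984884e-02,  7.13725407e-06,
       -1.22409646e+00, -2.88095360e-01]), 'qd': array([-0.00034159,  0.00083823,  0.00046051, -0.00098914,  0.00133404,
       -0.00138409]), 'joint_efforts': array([-1.77502188e-03, -5.82352352e+01,  2.93306673e+01,  7.00249583e+00,
        1.25147254e-02, -1.91087287e-05]), 'eef_pos': array([0.26461938, 0.62094369, 0.24559369]), 'ee_rot': array([-3.14154519e+00,  7.06525955e-06, -4.02811508e-01]), 'force': array([ 0.54227504, -0.00238403, -0.76381526]), 'moment': array([-0.0279466 ,  0.03602569, -0.04134974]), 'gripper_force': 0.0, 'width': 0.08811248732620171}
```

View pics/top0.png

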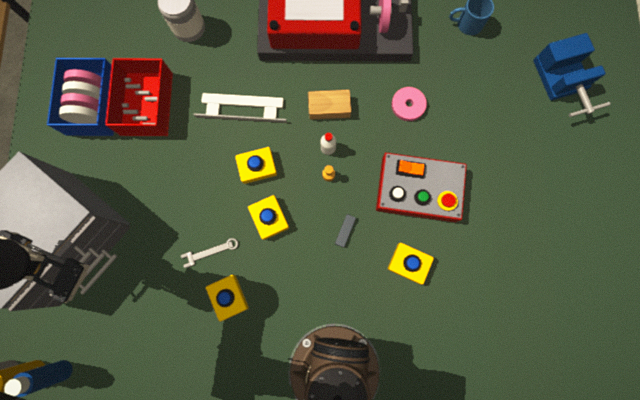

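View pics/side0.png

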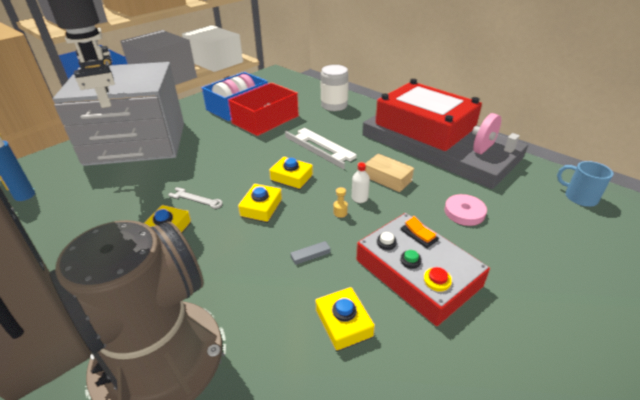

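Remote look-alikes in the top view are at (256,165), (269,218), (411,263) and (227,299), about 0.59, 0.44, 0.35 and 0.33 m from the base. (256,165) fits as the farthest. There is also something yellow at (20,375), which I'll check in an enlarged crop along with the buttons.

```bash
python3 - <<'E'
from h import *
T=imaging.grab_frame("top");S=imaging.grab_frame("side")
a=cv2.resize(T["pixels"][130:250,215:345],None,fx=3,fy=3,interpolation=2)
b=cv2.resize(T["pixels"][310:400,0:130],None,fx=3,fy=3,interpolation=2)
c=cv2.resize(T["pixels"][140:230,365:475],None,fx=3.5,fy=3.5,interpolation=2)[:,:385]
d=cv2.resize(S["pixels"][205:320,350:490],None,fx=2.75,fy=2.75,interpolation=2)[:315,:385]
im=np.zeros((635,780,3),np.uint8);im[:360,:390]=a;im[360:630,:390]=b;im[:315,390:775]=c;im[318:318+d.shape[0],390:390+d.shape[1]]=d
cv2.imwrite("pics/crop.png",cv2.resize(im,None,fx=.94,fy=.94)[:,:,::-1])
P=lambda f:np.diag([f["fx"],f["fy"],1])@np.c_[f["R"],f["t"]]+np.outer([f["cx"],f["cy"],0],np.r_[np.array(f["R"])[2],f["t"][2]])
def proj(f,X):
    q=P(f)@np.r_[X,1];return q[:2]/q[2]
hsv={k:cv2.cvtColor(f["pixels"],cv2.COLOR_RGB2HSV) for k,f in(("T",T),("S",S))}
col=dict(rocker=((4,150,120),(16,255,255)),blue=((100,120,40),(125,255,255)),green=((50,100,40),(85,255,255)),red=((0,150,120),(3,255,255)),white=((0,0,150),(180,60,255)))
g=dict(rocker=(.538,-.205,.082),blue=(.55,.22,.06),green=(.457,-.238,.081),red=(.446,-.304,.081),white=(.469,-.171,.081))
for n in g:
    for k,f in(("T",T),("S",S)):
        u,v=proj(f,g[n]);m=cv2.inRange(hsv[k],*map(np.array,col[n]))
        Y,X=np.mgrid[:400,:640];m&=((abs(X-u)<22)&(abs(Y-v)<20)).astype(np.uint8)*255
        nn,l,st,ce=cv2.connectedComponentsWithStats(m)
        i=1+np.argmax(st[1:,4]) ;x,y=ce[i]
        print(n,k,np.round((x,y),1),st[i],"top-h",np.round(back(f,x,y,g[n][2]),3))
        if n=="rocker":print(cv2.minAreaRect(np.argwhere(l==i)[:,::-1].astype(np.float32)))
E
```

```text
rocker T [409.6 167.1] [398 160  27  15 236] top-h [ 0.539 -0.203  0.082]
((410.93243408203125, 167.4053955078125), (25.646244049072266, 12.001126289367676), 9.462321281433105)
rocker S [419.8 234.8] [406 223  30  20  60] top-h [ 0.517 -0.218  0.082]
((419.16790771484375, 233.51197814941406), (32.08008575439453, 10.317214012145996), 20.772253036499023)
blue T [253.9 161.7] [248 156  13  12 116] top-h [0.557 0.223 0.06 ]
blue S [290.8 162.5] [285 158  12  10  89] top-h [0.549 0.215 0.06 ]
green T [422.6 196. ] [417 191  12  11 107] top-h [ 0.46  -0.235  0.081]
green S [411. 256.] [404 250  15  13 157] top-h [ 0.452 -0.238  0.081]
red T [448.1 200. ] [442 194  13  12 117] top-h [ 0.449 -0.303  0.081]
red S [438.3 275. ] [430 268  17  15 208] top-h [ 0.445 -0.304  0.081]
white T [400.8 191.2] [381 173  40  39 929] top-h [ 0.472 -0.177  0.081]
white S [387.1 235. ] [ 367  217   44   40 1307] top-h [ 0.47  -0.166  0.081]
```

View pics/crop.png

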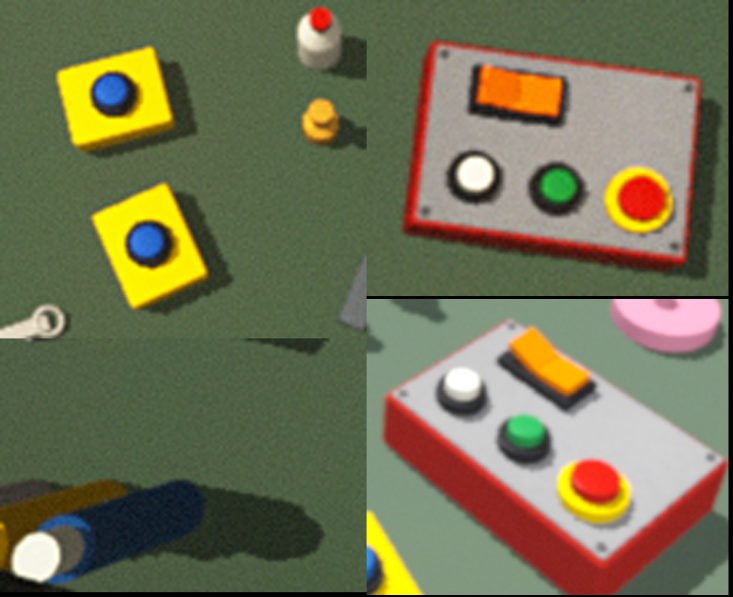

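The crop confirms it: the top-left yellow box at (256,165) is a remote and is the farthest of the four. The yellow and blue thing at (20,375) is a tube, not a box. The rocker's raised wing is its left end, and the white/green/red row agrees with the 68 mm spacing. I'll close the fingers and move away from the cabinet before turning.

>>> play_rows --pt "0.67 0.74 0" --pt "0.67 0.74 0" --pt "0.67 0.74 0" --pt "0.67 0.74 0" --pt "0.67 0.74 0" --pt "0.67 0.74 0" --pt "0.67 0.74 0" --pt "0.67 0.74 0" --twist '[0,0,0,0,0,0,0,0]' --fingers 0 --newtons 20

```text
t: 2.0
eef_pos: [0.3304, 0.4307, 0.2456]
ee_rot: [-3.141, -0.0, -0.403]
force: [0.5, 0.2, 0.2]
width: 0.0131
gripper_force: 0.0
```

>>> play_rows --pt "0 0 0" --pt "0 0 0" --pt "0 0 0" --pt "0 0 0" --pt "0 0 0" --pt "0 0 0" --pt "0 0 0" --pt "0 0 0" --twist '[1,1,1,1,1,1,1,1]'

```text
t: 3.0
eef_pos: [0.3302, 0.4314, 0.2456]
ee_rot: [3.142, -0.0, -1.608]
force: [0.1, 0.2, -0.2]
width: 0.0005
gripper_force: 0.0
```

>>> play_rows --pt "0 0 0" --pt "0 0 0" --twist '[0.85,0]'

```text
t: 3.25
eef_pos: [0.3302, 0.4316, 0.2456]
ee_rot: [3.142, 0.0, -1.73]
force: [0.5, 0.0, -0.2]
width: 0.0006
gripper_force: 0.0
```

>>> play_rows --pt "0.88 -0.47 0" --pt "0.88 -0.47 0" --pt "0.88 -0.47 0" --pt "0.88 -0.47 0" --pt "0.88 -0.47 0" --pt "0.88 -0.47 0" --pt "0.88 -0.47 0" --pt "0.88 -0.47 0" --twist '[0,0,0,0,0,0,0,0]'

```text
t: 4.25
eef_pos: [0.3951, 0.2417, 0.2457]
ee_rot: [-3.141, 0.0, -1.73]
force: [0.1, 0.2, -1.2]
width: 0.0001
gripper_force: 0.0
```

>>> play_rows --pt "0.88 -0.47 0" --pt "0.88 -0.47 0" --pt "0.88 -0.47 0" --pt "0.88 -0.47 0" --pt "0.88 -0.47 0" --pt "0.88 -0.47 0" --pt "0.88 -0.47 0" --pt "0.88 -0.47 0" --twist '[0,0,0,0,0,0,0,0]'

```text
t: 5.25
eef_pos: [0.4595, 0.053, 0.2457]
ee_rot: [-3.141, 0.0, -1.73]
force: [0.0, -0.2, 0.3]
width: 0.0006
gripper_force: 0.0
```

>>> play_rows --pt "0.88 -0.47 0" --pt "0.88 -0.47 0" --pt "0.88 -0.47 0" --pt "0.88 -0.47 0" --pt "0.88 -0.47 0" --pt "0.88 -0.47 0" --pt "0.88 -0.47 0" --pt "0.88 -0.47 0" --twist '[0,0,0,0,0,0,0,0]'

```text
t: 6.25
eef_pos: [0.524, -0.1356, 0.2457]
ee_rot: [-3.141, 0.0, -1.731]
force: [0.5, -0.7, -0.3]
width: 0.0008
gripper_force: 0.0
```

>>> play_rows --pt "0.88 -0.47 0" --pt "0.88 -0.47 0" --pt "0 0 1" --pt "0 0 1" --pt "0 0 1" --pt "0 0 0.8" --pt "0 0 0" --twist '[0,0,0,0,0,0,0]'

```text
t: 7.12
eef_pos: [0.539, -0.1818, 0.1493]
ee_rot: [3.138, -0.0, -1.731]
force: [0.8, 0.1, 0.4]
width: 0.0007
gripper_force: 0.0
```

```bash
python3 - <<'E'
from h import *
S=imaging.grab_frame("side");T=imaging.grab_frame("top")
a=cv2.resize(S["pixels"][150:300,340:490],None,fx=2.6,fy=2.6,interpolation=2)
b=cv2.resize(T["pixels"][90:240,340:490],None,fx=2.6,fy=2.6,interpolation=2)
cv2.imwrite("pics/r1.png",np.hstack([a,b])[:,:,::-1])
s=arm.get_state();print(s["eef_pos"],s["ee_rot"],s["q"],s["force"])
E
```

```text
[ 0.54060067 -0.18168759  0.15129252] [-3.14107875e+00 -2.59887498e-04 -1.73043546e+00] [ 1.89981415e-02  2.67586523e-01 -3.50706112e-01  4.26056621e-04
 -9.52044187e-01 -1.78884254e-01] [-0.76283921 -0.05508915  0.32439118]
```

View pics/r1.png

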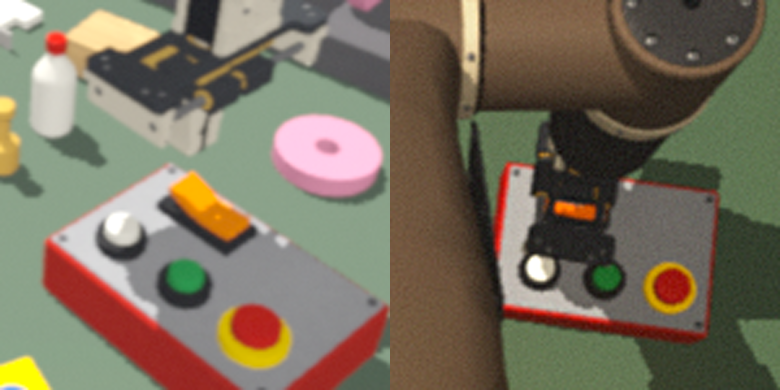

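The closed tips sit directly above the raised left wing, at about (413,204) against the wing end at (414,222) in the side view. I'll lower onto it.

>>> play_rows --pt "0 0 0.8" --pt "0 0 0.6" --pt "0 0 0.3" --pt "0 0 0.1" --pt "0 0 0.1" --pt "0 0 0.1" --pt "0 0 0.1" --pt "0 0 0" --twist '[0,0,0,0,0,0,0,0]'

```text
t: 8.22
eef_pos: [0.5407, -0.1811, 0.098]
ee_rot: [-3.141, -0.0, -1.73]
force: [-0.3, -0.1, -0.2]
width: 0.0002
gripper_force: 0.1
```

>>> play_rows --pt "0 0 0.05" --pt "0 0 0.05" --pt "0 0 0" --twist '[0,0,0]'

```text
t: 8.6
eef_pos: [0.5409, -0.1811, 0.0972]
ee_rot: [-3.141, -0.0, -1.73]
force: [-4.4, 4.1, 15.4]
width: 0.0004
gripper_force: 7.6
```

15 N with the tips at 78 mm means the rocker is on its stop. I'll lift and go to the blue button.

>>> play_rows --pt "0 0 -0.8" --pt "0 0 -1" --pt "0 0 -1" --pt "0 0 -0.5" --pt "-1 0.125 0" --pt "-1 0.125 0" --pt "-1 0.125 0" --pt "-1 0.125 0" --twist '[0,0,0,0,0,0,0,0]'

```text
t: 9.6
eef_pos: [0.5437, -0.0796, 0.1774]
ee_rot: [3.14, -0.0, -1.731]
force: [-0.2, 1.1, -0.7]
width: 0.0003
gripper_force: 0.0
```

>>> play_rows --pt "-1 0.125 0" --pt "-1 0.125 0" --pt "-1 0.125 0" --pt "-1 0.125 0" --pt "-1 0.125 0" --pt "-1 0.125 0" --pt "-1 0.125 0" --pt "-1 0.125 0" --twist '[0,0,0,0,0,0,0,0]'

```text
t: 10.6
eef_pos: [0.5508, 0.1217, 0.1773]
ee_rot: [3.141, -0.001, -1.73]
force: [-0.0, 0.1, 0.1]
width: 0.0003
gripper_force: 0.0
```

>>> play_rows --pt "-1 0.125 0" --pt "-1 0.125 0" --pt "-1 0.125 0" --pt "-0.96 0.125 0" --pt "0 0 1" --pt "0 0 0.8" --pt "0 0 0" --twist '[0,0,0,0,0,0,0]'

```text
t: 11.48
eef_pos: [0.5538, 0.221, 0.1315]
ee_rot: [3.139, -0.002, -1.73]
force: [-0.1, -0.4, 0.8]
width: 0.0002
gripper_force: 0.0
```

```bash
python3 - <<'E'
from h import *
S=imaging.grab_frame("side");T=imaging.grab_frame("top")
a=cv2.resize(S["pixels"][200:320,350:490],None,fx=2.8,fy=2.8,interpolation=2)
b=cv2.resize(S["pixels"][80:200,220:360],None,fx=2.8,fy=2.8,interpolation=2)
cv2.imwrite("pics/b1.png",np.hstack([a,b])[:,:,::-1])
s=arm.get_state();p=s["eef_pos"];print(p,s["ee_rot"],s["force"])
for n,f in(("S",S),("T",T)):
  for X in([p[0],p[1],p[2]-.019],[.555,.221,.062]):
    q=np.array(f["R"])@X+f["t"];print(n,q[0]/q[2]*f["fx"]+f["cx"],q[1]/q[2]*f["fy"]+f["cy"])
E
```

```text
[0.55496062 0.22137102 0.13350738] [-3.14129612e+00 -1.89348051e-04 -1.72988314e+00] [ 0.86714606 -0.09302487  0.93120377]
S 289.85636948530504 144.020897968731
S 291.0026412164368 160.29403791735956
T 251.3452976789568 157.11032289442832
T 254.54941361804197 162.25849853822714
```

View pics/b1.png

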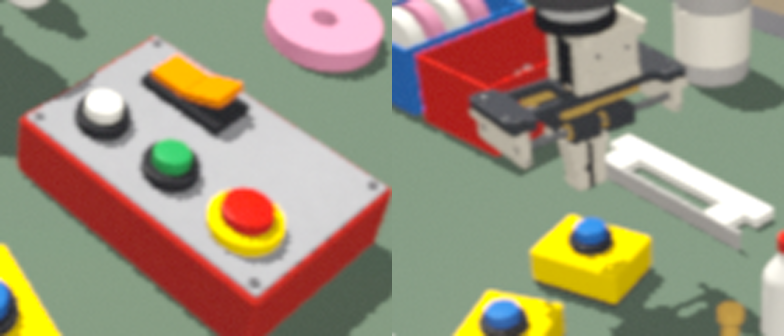

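The rocker's left wing is now level and the right wing stands up, so it is on. The tips at (290,146) are over the blue button at (291,163) in the side view. Pressing.

>>> play_rows --pt "0 0 0.8" --pt "0 0 0.7" --pt "0 0 0.4" --pt "0 0 0.1" --pt "0 0 0.1" --pt "0 0 0.1" --pt "0 0 0.1" --pt "0 0 0" --twist '[0,0,0,0,0,0,0,0]'

```text
t: 12.58
eef_pos: [0.5551, 0.2212, 0.0758]
ee_rot: [-3.141, 0.001, -1.73]
force: [1.1, -1.0, 0.9]
width: 0.0001
gripper_force: 0.7
```

>>> play_rows --pt "0 0 0.06" --pt "0 0 0.06" --pt "0 0 0" --twist '[0,0,0]'

```text
t: 12.95
eef_pos: [0.5551, 0.2212, 0.0742]
ee_rot: [-3.14, 0.001, -1.73]
force: [-4.3, -1.2, 14.9]
width: 0.0006
gripper_force: 7.3
```

14.9 N with the tips at 55 mm means the button is on its stop. Now to the green button.

>>> play_rows --pt "0 0 -0.6" --pt "0 0 -1" --pt "0 0 -1" --pt "0 0 -1" --pt "0 0 -0.5" --pt "0.98 0.05 0" --pt "0.98 0.05 0" --pt "0.98 0.05 0" --twist '[0,0,0,0,0,0,0,0]'

```text
t: 13.95
eef_pos: [0.5382, 0.1467, 0.1743]
ee_rot: [3.14, -0.001, -1.731]
force: [0.8, 0.6, -0.4]
width: 0.0005
gripper_force: 0.0
```

>>> play_rows --pt "0.98 0.05 0" --pt "0.98 0.05 0" --pt "0.98 0.05 0" --pt "0.98 0.05 0" --pt "0.98 0.05 0" --pt "0.98 0.05 0" --pt "0.98 0.05 0" --pt "0.98 0.05 0" --twist '[0,0,0,0,0,0,0,0]'

```text
t: 14.95
eef_pos: [0.4977, -0.0445, 0.1751]
ee_rot: [-3.141, 0.0, -1.73]
force: [0.8, 0.0, 0.5]
width: 0.0006
gripper_force: 0.0
```

>>> play_rows --pt "0.98 0.05 0" --pt "0.98 0.05 0" --pt "0.98 0.05 0" --pt "0.98 0.05 0" --pt "0.98 0.05 0" --pt "0.98 0.05 0" --pt "0.98 0.05 0" --pt "0.98 0.05 0" --twist '[0,0,0,0,0,0,0,0]'

```text
t: 15.95
eef_pos: [0.4565, -0.2363, 0.1751]
ee_rot: [-3.141, 0.0, -1.73]
force: [0.5, -0.5, -0.2]
width: 0.0005
gripper_force: 0.0
```

>>> play_rows --pt "0 0 0.6" --pt "0 0 0" --twist '[0,0]'

```text
t: 16.2
eef_pos: [0.4559, -0.2349, 0.1586]
ee_rot: [3.139, 0.0, -1.731]
force: [-0.6, 0.5, 1.1]
width: 0.0005
gripper_force: 0.0
```

```bash
python3 - <<'E'
from h import *
S=imaging.grab_frame("side");T=imaging.grab_frame("top")
a=cv2.resize(S["pixels"][170:290,340:480],None,fx=2.8,fy=2.8,interpolation=2)
b=cv2.resize(S["pixels"][135:195,255:325],None,fx=5.6,fy=5.6,interpolation=2)
cv2.imwrite("pics/g1.png",np.hstack([a,b])[:,:,::-1])
s=arm.get_state();print(s["eef_pos"],s["ee_rot"],s["force"])
E
```

```text
[ 0.4570308  -0.23466499  0.15983252] [ 3.14079387e+00 -1.19684599e-04 -1.72980294e+00] [ 0.58410406 -0.80124748  0.90298294]
```

View pics/g1.png

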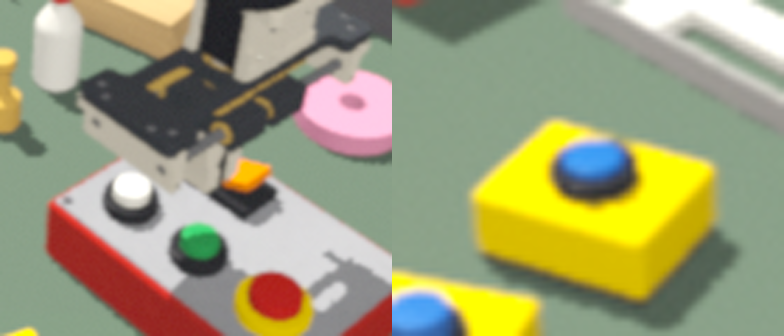

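The blue button now sits flush in its collar, at about (290,165), and the box has not moved. The tips are over the green button at (411,256). Pressing.

>>> play_rows --pt "0 0 0.9" --pt "0 0 0.8" --pt "0 0 0.5" --pt "0 0 0.1" --pt "0 0 0.1" --pt "0 0 0.1" --pt "0 0 0.05" --pt "0 0 0" --twist '[0,0,0,0,0,0,0,0]'

```text
t: 17.3
eef_pos: [0.4575, -0.2349, 0.0966]
ee_rot: [-3.141, 0.0, -1.73]
force: [-0.7, 1.2, 3.5]
width: 0.0003
gripper_force: 2.1
```

>>> play_rows --pt "0 0 0.06" --pt "0 0 0.06" --pt "0 0 0" --twist '[0,0,0]'

```text
t: 17.68
eef_pos: [0.4576, -0.235, 0.095]
ee_rot: [-3.141, -0.0, -1.73]
force: [-6.2, 5.9, 22.2]
width: 0.0004
gripper_force: 10.7
```

22 N on the stop, so the green button is fully down. I'll lift off, clear the view and check.

>>> play_rows --pt "0 0 -0.6" --pt "0 0 -1" --pt "0 0 -1" --pt "0 0 -1" --pt "0 0 -1" --pt "0 0 -1" --pt "-1 0 0" --pt "-1 0 0" --twist '[0,0,0,0,0,0,0,0]'

```text
t: 18.68
eef_pos: [0.4654, -0.1853, 0.2337]
ee_rot: [-3.141, 0.0, -1.731]
force: [0.3, 0.5, 0.8]
width: 0.0005
gripper_force: 0.0
```

>>> play_rows --pt "-1 0 0" --pt "-1 0 0" --pt "-1 0 0" --pt "-1 0 0" --pt "-0.5 0 0" --pt "0 0 0" --pt "0 0 0" --twist '[0,0,0,0,0,0,0]'

```text
t: 19.55
eef_pos: [0.483, -0.0749, 0.2333]
ee_rot: [3.141, -0.0, -1.73]
force: [0.1, 0.5, -0.1]
width: 0.0006
gripper_force: 0.0
```

```bash
python3 - <<'E'
from h import *
S=imaging.grab_frame("side")
a=cv2.resize(S["pixels"][200:320,350:490],None,fx=2.8,fy=2.8,interpolation=2)
b=cv2.resize(S["pixels"][120:240,220:360],None,fx=2.8,fy=2.8,interpolation=2)
cv2.imwrite("pics/e1.png",np.hstack([a,b])[:,:,::-1])
E
```

```text
(no output)
```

View pics/e1.png

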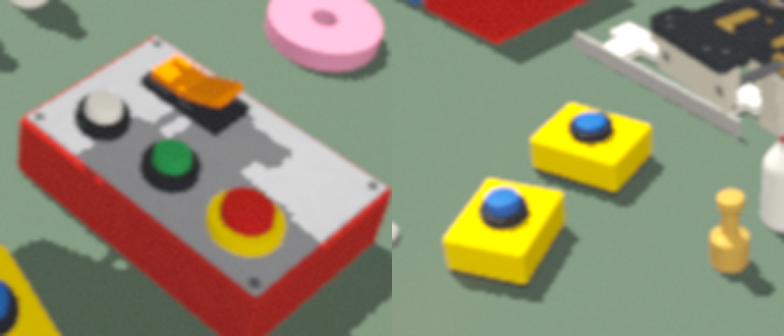

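The rocker is on with its right wing up, the far blue button is in compared with the nearer look-alike, and the green button is back up. Handing in.

```bash
python3 -c "
from station import arm
print(arm.job_done())"
```

```text
the job is handed in; nothing more can be done
None
```

I pressed the rocker, then blue, then green, each onto its stop. The last picture shows the rocker on, blue in and green back up. I handed the job in at about 20 s; no verdict came back.

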